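Push a contact insert out of its carrier and stand it in the inspection dish

ROBOT

A 7-joint arm with a two-finger parallel gripper is mounted at the origin on the work surface. World frame = base frame: x ahead of the robot, y to its left, z up, the work surface at z = 0. Lengths are in m, angles in rad, forces in N, time in s.
With the tool pointing down it reaches from about 0.425 to 1.025 m from the base axis. Payload 9.4 kg.
Tool frame: the origin (TCP) lies at the very end of the fingers, on their centre line; the grasp point (between the pads) lies 19 mm behind it; z points along the fingers, y is the direction in which the jaws open and shut (so a half turn about z gives the same grasp; the last joint's range is limited). The gripper opens to 85 mm and grips with 20 to 120 N. Pads are 22 mm wide; open, the fingers measure 114 mm over their backs; the gripper's body (76 mm by 85 mm) begins 54 mm behind the grasp point. The pads swing forward as they close: fully open they stand 13 mm farther back than shut.
Start: joints at [1.203, 0.599, -0.003, 1.599, 0.002, 0.943, -0.08], TCP at [0.208, -0.695, 0.231] pointing down, gripper open.
Joint ranges: [-2.57, 2.57], [-0.35, 1.97], [-1.29, 1.29], [0.11, 2.56], [-1.05, 4.19], [0.11, 1.86], [-2.63, 2.63]. Speed limits (rad/s): [2.22, 2.22, 3.01, 3.01, 3.14, 3.14, 3.14].

INTERFACE

Orientations are given as a unit quaternion [w, x, y, z].
In Python, from cell import ctrl, snapshot, get_calibration gives the robot as it stands.
- The arm moves only by the shell command python3 -m handwheel 'ROWS' [FORCE]. ROWS is JSON, a list of rows, each an object with "rotation": the turn, a rotation vector about the tool's x, y, z in rad, a list of three; "translation": the shift along the tool's x, y, z in mm, a list of three; "fingers": the finger opening in mm, from 0 to 85.4. In form: [{"rotation": [ax, ay, az], "translation": [tx, ty, tz], "fingers": fingers}, ...]. A call has 1 to 12 rows; each row is the pose to reach, as a shift and turn from the pose measured when the call began, along the tool's axes at that moment; what a row does not reach only later rows make up. A row lasts 1/12 s, in which the tool goes at most 41.7 mm and 7.16 degrees, less where a joint would pass 70% of its speed; a pose out of reach is approached as far as the arm can. A call with a gripper value outside its range is refused whole. The fingers move at their own pace and stop on an object; FORCE is the grip in N (left out, the last holds). Time passes only in rows, so rows that repeat a pose let the fingers close. It gives the time, the measured TCP pose, the force and the opening at its end, in the units of the state.
- ctrl.observe(): the state, without advancing time (a new reading comes with each control period).
- snapshot(name): name is "scene" or "side" or "wrist"; returns the picture (400x640x3 uint8, red, green, blue); there is no depth.
- get_calibration(name): a dict with "K" (3x3 intrinsics, pixels), "k1" (the pictures are not rectified: a ray, as slopes to the right and down, at radius r is drawn at 1 + k1 r^2 times it, then the intrinsics apply), "R" (3x3) and "t" (3): a world point X has camera coordinates R X + t; the wrist camera has in their place "tool_from_camera" (4x4, takes a point from camera to tool coordinates, whose origin is the TCP and whose axes are the flange's). Camera axes: x right, y down, z forward; pixel columns grow to the right and rows downward; lengths in m; the calibration is good to about 2 mm. A picture is of the moment at which its call begins: read the wrist's pose just before it. get_calibration takes no time and is no camera call.
- ctrl.sign_off(): hands the job in, once; it reports no verdict.
The state is a dict: "clock": time; "q": joint angles; "dq": joint speeds; "tau": joint torques, N m; "tcp_pos": TCP position; "tcp_rot": TCP orientation; "ft_force": force on the tool from outside, world axes, zero at the start; "wrist_torque": the same for the moment, N m; "finger_gap": opening from 0.0 (shut) to 1.0 (fully open).
Only numpy, scipy, OpenCV 4.12 (cv2) and the standard library are available. Lean on these libraries where they do the work, as an engineer would, in place of code of your own. Each camera call takes 0.05 s, during which the arm holds its last target.

TASK

Get the round brass contact insert out of the grey test carrier: press the carrier down over the upright push-out pin on the aluminium base, feeling gently for the access hole under the carrier, until the carrier sits flat on the base and the insert stands up out of it. Then take the raised insert and stand it upright in the steel dish, leaving the carrier flat on the base. Never push hard on the pin or the base, and leave the other things on the bench alone.

Things in the scene. Friction and masses are not known exactly. Their poses are not given: they have to be found in the camera images.
- carrier_center (a point): Loose grey plastic test carrier, a block 70 (x) x 50 (y) x 36 (z) mm, about 0.25 kg, on the bench; this point is its centre, 18 mm above its underside. Lift it by its 50 mm width. In its top is a centred round recess 29.5 mm wide and 24 mm deep, in which the insert sits flush; the recess floor is 12 mm thick.
- carrier_hole (a point): Centre, at the carrier's underside, of the round access hole, 12 mm wide, that goes up through the recess floor to the insert. Two sprung side plungers in the carrier grip the insert: it takes about 6 to 14 N to push it up; after about 10 mm of travel it is past them and loose, and they spring in beneath it.
- insert_center (a point): Brass contact insert, a cylinder 28 mm in diameter and 24 mm high, about 60 g, with a black top face; at the start it sits in the carrier's recess, top flush with the carrier's top. This point is its centre, 12 mm above its underside; z is its axis.
- base_top (a point): Aluminium push-out base, fixed to the bench, 130 (x) x 90 (y) x 14 mm; this point is the middle of its top face. A slot runs along the base's x axis; in it is clamped the upright steel push-out pin. With the carrier flat on the base over the pin, the insert stands 16 mm proud of the carrier's top.
- slot_mid (a point): Middle of the slot, 28 mm above the base's top face, at the height of the pin's tip. The pin (8 mm in diameter, tip bevelled 1.5 mm) stands anywhere up to 8 mm either way from here along the base's x axis (and on that axis): its own place is not measured and must be felt for, or seen.
- dish_floor (a point): Round steel inspection dish, fixed to the bench, 84 mm outside and 78 mm inside diameter, rim 11 mm above the bench; this point is the middle of its inner floor, 4 mm above the bench.
- driver: Bystander: screwdriver 150 mm long lying on the bench; origin on the bench under its middle.
- jar: Bystander: small white jar, 40 mm wide, 45 mm high; origin at the centre of its underside.
- board: Bystander: loose circuit board 60 x 45 x 9 mm; origin at the centre of its underside.
- spare: Bystander: smaller brass cylinder, 20 mm wide, 18 mm high, standing on the bench; origin at the centre of its underside.
- tweezers: Bystander: steel tweezers 140 mm long, 6 mm high, lying on the bench; origin on its underside near its middle.

How it is judged:
By the outcome, as a careful person would: the job done as asked, in the order asked, and still so for the second after the job is handed in, with the robot touching nothing.
It also fails if it takes over 72 s, if anything falls off the work surface, if the arm or the gripper's body presses on something with over 40 N, if the wrist force passes 120 N, or if a joint passes its speed limit or range.

## Working session

There is one attempt and no reset: what is moved stays moved. The work goes in short steps, Python scripts to look and compute and a shell command to move; the robot and the scene stay as the last step left them, time stands still between calls to the robot, and variables do not carry over. Pictures are saved under pics/ and viewed, and the job is handed in when it is done.

```bash
mkdir -p pics; ls; python3 - <<'E'
from cell import ctrl, snapshot, get_calibration
import cv2
o=ctrl.observe(); print(o)
for n in ["scene","side","wrist"]:
    im=snapshot(n); cv2.imwrite(f"pics/{n}0.png",im[:,:,::-1]); print(n,get_calibration(n))
E
```

```text
pics
{'clock': 0.0, 'q': array([ 1.20328916,  0.60014382, -0.0025456 ,  1.60012098,  0.00181178,
        0.94293644, -0.07979312]), 'dq': array([-5.18397648e-05, -1.08409005e-03,  2.98675309e-05, -8.07172113e-04,
        6.44876386e-04,  1.55327087e-03,  1.88728126e-04]), 'tau': array([-2.02516248e-04, -7.76467109e+01,  1.56518251e+00, -2.58010340e+01,
        1.23151418e-02,  9.02274158e-03,  5.01082003e-07]), 'tcp_pos': array([ 0.20772038, -0.69410524,  0.23040662]), 'tcp_rot': array([-7.79873066e-04,  9.89441812e-01,  1.44928449e-01, -1.92477621e-04]), 'ft_force': array([-0.58237608,  0.05176369, -0.68522996]), 'wrist_torque': array([ 0.06076092,  0.02445452, -0.03619517]), 'finger_gap': 1.0014332384470812}
scene {'K': array([[479.82345148,   0.        , 323.5928596 ],
       [  0.        , 479.82345148, 198.15828298],
       [  0.        ,   0.        ,   1.        ]]), 'k1': -0.06560095930263443, 'R': array([[ 0.39254069,  0.91961145,  0.0150528 ],
       [ 0.76934386, -0.31934161, -0.55329102],
       [-0.50400578,  0.22877002, -0.832852  ]]), 't': array([-0.2152157 , -0.407609
[... 273 characters left out ...]
[-0.24942538, -0.65364499, -0.71451747],
       [ 0.25295096,  0.66824607, -0.69961633]]), 't': array([-0.54739609,  0.19552708,  0.87536891])}
wrist {'K': array([[295.59456585,   0.        , 320.37269736],
       [  0.        , 295.59456585, 196.97766003],
       [  0.        ,   0.        ,   1.        ]]), 'k1': -0.04414346272719065, 'tool_from_camera': array([[ 1.10633076e-04, -9.45108837e-01, -3.26755679e-01,
         8.55681799e-02],
       [ 9.99999764e-01,  3.26062073e-04, -6.04522306e-04,
         1.54337153e-04],
       [ 6.77882008e-04, -3.26755535e-01,  9.45108650e-01,
        -1.44715190e-01],
       [ 0.00000000e+00,  0.00000000e+00,  0.00000000e+00,
         1.00000000e+00]])}
```

View pics/scene0.png

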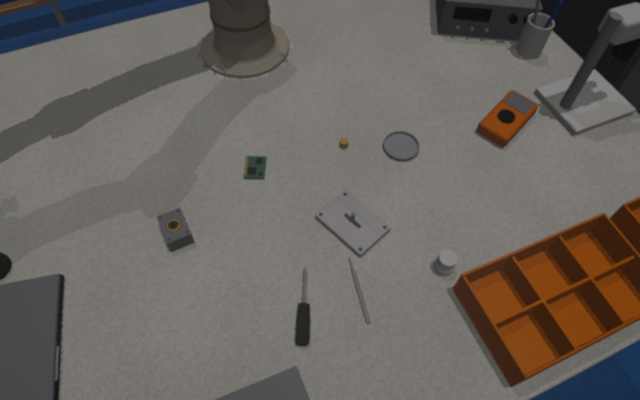

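View pics/side0.png

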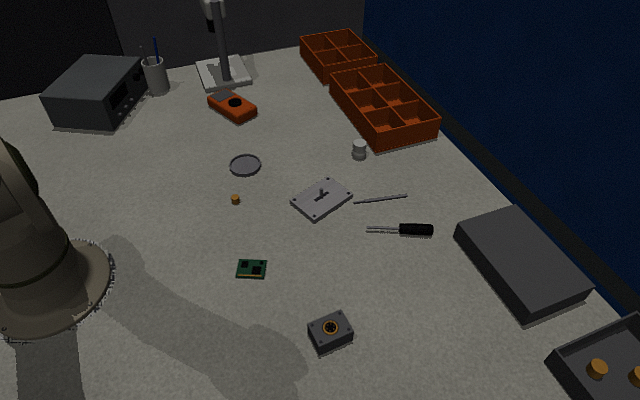

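View pics/wrist0.png

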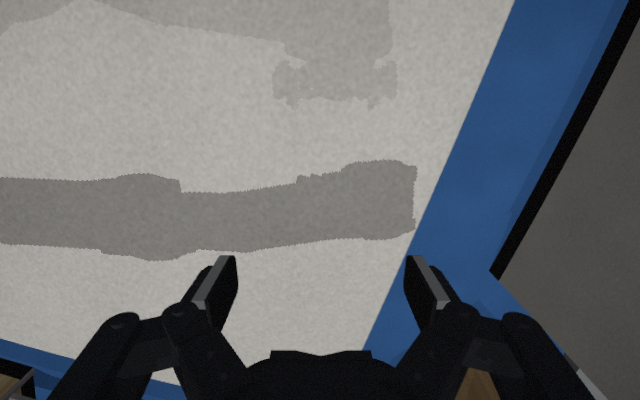

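The scene view shows the carrier near (175,229), base (352,222), dish (401,146). The side view has them at (330,330), (321,198) and (245,165). I'll zoom in to pick corner points.

```bash
python3 - <<'E'
import cv2, numpy as np
s=cv2.imread('pics/scene0.png'); d=cv2.imread('pics/side0.png')
def crop(im,x,y,w,h,f,n):
    c=cv2.resize(im[y:y+h,x:x+w],None,fx=f,fy=f,interpolation=cv2.INTER_CUBIC)
    c=np.clip(c.astype(float)*1.7,0,255).astype(np.uint8); return c
A=[crop(s,145,195,65,65,6,0),crop(d,295,300,65,65,6,0)]
cv2.imwrite('pics/carr.png',np.hstack(A))
B=[crop(s,307,180,95,85,4.2,0),crop(d,280,165,95,85,4.2,0)]
cv2.imwrite('pics/base.png',np.hstack(B))
E
```

```text
(no output)
```

View pics/carr.png

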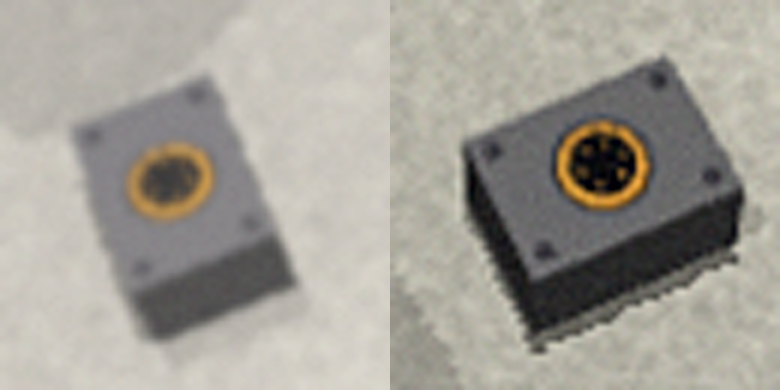

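View pics/base.png

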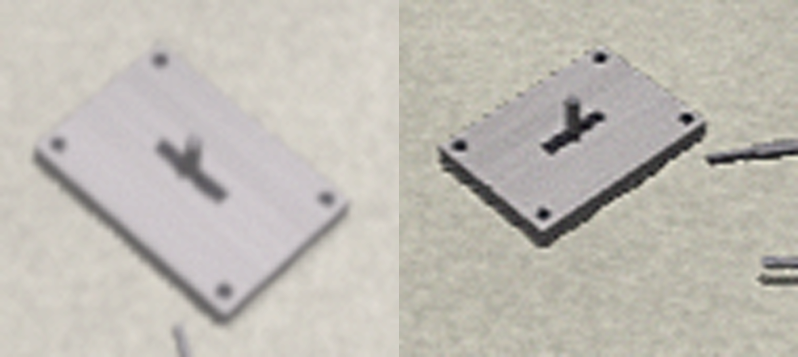

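```bash
cat > h.py <<'E'
import numpy as np, cv2
from scipy.optimize import least_squares
from scipy.spatial.transform import Rotation as Rn
from cell import ctrl, snapshot, get_calibration
def camRt(n,o=None):
    c=get_calibration(n)
    if n!='wrist': return c,c['R'],c['t']
    q=o['tcp_rot']; T=np.eye(4); T[:3,:3]=Rn.from_quat([q[1],q[2],q[3],q[0]]).as_matrix(); T[:3,3]=o['tcp_pos']
    M=np.linalg.inv(T@c['tool_from_camera']); return c,M[:3,:3],M[:3,3]
def proj(n,X,o=None):
    c,R,t=camRt(n,o); p=np.atleast_2d(X)@R.T+t; s=p[:,:2]/p[:,2:]; r2=(s**2).sum(1,keepdims=True)
    s=s*(1+c['k1']*r2); return s*c['K'][0,0]+c['K'][:2,2]
def ray(n,uv,z,o=None):
    """pixels -> world points on plane z"""
    c,R,t=camRt(n,o); d=(np.atleast_2d(uv)-c['K'][:2,2])/c['K'][0,0]; s=d.copy()
    for _ in range(20): s=d/(1+c['k1']*(s**2).sum(1,keepdims=True))
    D=np.c_[s,np.ones(len(s))]@R; C=-R.T@t
    return C+D*((z-C[2])/D[:,2])[:,None]
def rect(L,W,x,y,a,z):
    c,s=np.cos(a),np.sin(a); P=np.array([[-L,-W],[L,-W],[L,W],[-L,W]])/2
    return np.c_[P@np.array([[c,s],[-s,c]])+[x,y],np.full(4,z)]
def tool(o):
    q=o['tcp_rot']; return Rn.from_quat([q[1],q[2],q[3],q[0]]).as_matrix()
E
python3 - <<'E'
from h import *
def cv(l,o,f,off=0): return (np.array(l,float)-[off,0]+.5)/f-.5+o
cs=cv([(74,127),(210,74),(276,235),(132,293)],(145,195),6)
cd=cv([(465,145),(663,58),(742,190),(530,275)],(295,300),6,390)
bs=cv([(37,150),(160,43),(348,207),(222,320)],(307,180),4.2)
bd=cv([(442,150),(600,48),(706,125),(541,234)],(280,165),4.2,399)
for nm,S,D,L,W,z in [('carr',cs,cd,.07,.05,.036),('base',bs,bd,.13,.09,.014)]:
    for n,P in(('scene',S),('side',D)):
        X=ray(n,P,z); print(nm,n,X[:,:2].round(4).tolist(),X.mean(0).round(4),[round(float(np.linalg.norm(X[i]-X[i-1])),4) for i in range(4)],[round(float(np.degrees(np.arctan2(*(X[i]-X[i-1])[1::-1]))),1) for i in range(4)])
ps=cv([(193,140)],(307,180),4.2);pd=cv([(572,100)],(280,165),4.2,399)
print('pin',ray('scene',ps,.042),ray('side',pd,.042))
print('insert',ray('scene',cv([(170,180)],(145,195),6),.036),ray('side',cv([(602,165)],(295,300),6,390),.036))
print('slot',ray('scene',cv([(191,172)],(307,180),4.2),.014),ray('side',cv([(574,132)],(280,165),4.2,399),.014))
for k,a,b in [('dish',(401,146),(245,165)),('spare',(343,143),(235,200)),('jar',(447,262),(359,150)),('board',(255,167),(252,269))]: print(k,ray('scene',[a],.01),ray('side',[b],.01))
E
```

```text
carr scene [[0.4652, -0.3283], [0.4621, -0.281], [0.5315, -0.276], [0.5346, -0.3245]] [ 0.4984 -0.3024  0.036 ] [0.0695, 0.0474, 0.0696, 0.0486] [-176.9, 93.8, 4.1, -86.3]
carr side [[0.463, -0.2827], [0.5309, -0.2768], [0.5355, -0.3262], [0.4665, -0.3287]] [ 0.499  -0.3036  0.036 ] [0.0461, 0.0681, 0.0497, 0.0691] [94.3, 5.0, -84.7, -178.0]
base scene [[0.5736, -0.0293], [0.5388, 0.0527], [0.661, 0.0968], [0.6923, 0.0145]] [0.6164 0.0337 0.014 ] [0.1265, 0.0891, 0.1299, 0.088] [-159.7, 113.0, 19.8, -69.2]
base side [[0.5397, 0.049], [0.6572, 0.0975], [0.6899, 0.0136], [0.57, -0.0318]] [0.6142 0.0321 0.014 ] [0.0863, 0.1271, 0.09, 0.1282] [110.6, 22.4, -68.7, -159.3]
pin [[0.61277944 0.03465706 0.042     ]] [[0.61373893 0.03392617 0.042     ]]
insert [[ 0.49780192 -0.30321009  0.036     ]] [[ 0.49941202 -0.30367156  0.036     ]]
slot [[0.61396107 0.0350565  0.014     ]] [[0.61589756 0.0356149  0.014     ]]
dish [[0.47468119 0.22413917 0.01      ]] [[0.47122476 0.21984576 0.01      ]]
spare [[0.41606706 0.10465001 0.01      ]] [[0.41640308 0.10143627 0.01      ]]
jar [[0.76960571 0.16843877 0.01      ]] [[0.77992167 0.1694972  0.01      ]]
board [[ 0.4046796  -0.10347774  0.01      ]] [[ 0.40273651 -0.11058054  0.01      ]]
```

```bash
cat >> h.py <<'E'
def go(x,y,z,yaw_deg,o=None):
    """tool-axis shift (mm) and rotvec to reach a pose, tool down with tool x at yaw"""
    o=o or ctrl.observe(); R=tool(o); a=np.radians(yaw_deg)
    T=np.array([[np.cos(a),np.sin(a),0],[np.sin(a),-np.cos(a),0],[0,0,-1]])
    t=R.T@(np.array([x,y,z])-o['tcp_pos'])*1e3; r=Rn.from_matrix(R.T@T).as_rotvec()
    print('trans',t.round(1),'norm',round(float(np.linalg.norm(t))),'rot',r.round(4))
def st():
    o=ctrl.observe(); R=tool(o); print('t',round(float(o['clock']),2),'pos',o['tcp_pos'].round(4),'yaw',round(float(np.degrees(np.arctan2(R[1,0],R[0,0]))),2),'tilt',R[:2,2].round(4),'F',o['ft_force'].round(1),'M',o['wrist_torque'].round(2),'gap',round(float(o['finger_gap'])*85.4,1),'q',o['q'].round(2)); return o
E
python3 -c "
from h import *
st(); go(.4985,-.303,.15,4)"
```

```text
t 0.15 pos [ 0.2078 -0.6942  0.2306] yaw 16.67 tilt [-0.0004  0.0011] F [-0.3 -0.2  0.1] M [-0.02  0.03  0.03] gap 85.4 q [ 1.2   0.6  -0.    1.6   0.    0.94 -0.08]
trans [ 390.7 -291.3   80.9] norm 494 rot [-1.100e-03  2.000e-04  2.211e-01]
```

```bash
python3 -m handwheel '[{"rotation":[0,0,0.11],"translation":[40,-30,8],"fingers":85},{"rotation":[0,0,0.221],"translation":[391,-291,81],"fingers":85},{"rotation":[0,0,0.221],"translation":[391,-291,81],"fingers":85},{"rotation":[0,0,0.221],"translation":[391,-291,81],"fingers":85},{"rotation":[0,0,0.221],"translation":[391,-291,81],"fingers":85},{"rotation":[0,0,0.221],"translation":[391,-291,81],"fingers":85},{"rotation":[0,0,0.221],"translation":[391,-291,81],"fingers":85},{"rotation":[0,0,0.221],"translation":[391,-291,81],"fingers":85},{"rotation":[0,0,0.221],"translation":[391,-291,81],"fingers":85},{"rotation":[0,0,0.221],"translation":[391,-291,81],"fingers":85},{"rotation":[0,0,0.221],"translation":[391,-291,81],"fingers":85},{"rotation":[0,0,0.221],"translation":[391,-291,81],"fingers":85}]'; python3 -c "
from h import *
st(); go(.4985,-.303,.15,4)"
```

```text
clock: 1.15
tcp_pos: [0.5003, -0.3005, 0.1494]
tcp_rot: [-0.001, 0.999, 0.036, -0.0]
ft_force: [-0.3, -0.4, -0.1]
finger_gap: 0.999
t 1.15 pos [ 0.5003 -0.3005  0.1494] yaw 4.08 tilt [-0.0004  0.0017] F [-0.3 -0.4 -0.1] M [-0.03 -0.04  0.03] gap 85.3 q [ 0.4   0.54  0.06  2.   -0.06  0.6  -1.  ]
trans [-2.   2.3 -0.6] norm 3 rot [-0.0018  0.0002  0.0014]
```

```bash
cat >> h.py <<'E'
def shot(n,f):
    o=st(); im=snapshot(n); cv2.imwrite(f'pics/{f}.png',im[:,:,::-1]); np.save(f'pics/{f}.npy',np.r_[o['tcp_pos'],o['tcp_rot']])
def load(f):
    v=np.load(f'pics/{f}.npy'); return {'tcp_pos':v[:3],'tcp_rot':v[3:]}
E
python3 -c "
from h import *
shot('wrist','w1')"
```

```text
t 1.15 pos [ 0.5003 -0.3005  0.1494] yaw 4.08 tilt [-0.0004  0.0017] F [-0.3 -0.4 -0.1] M [-0.03 -0.04  0.03] gap 85.3 q [ 0.4   0.54  0.06  2.   -0.06  0.6  -1.  ]
```

View pics/w1.png

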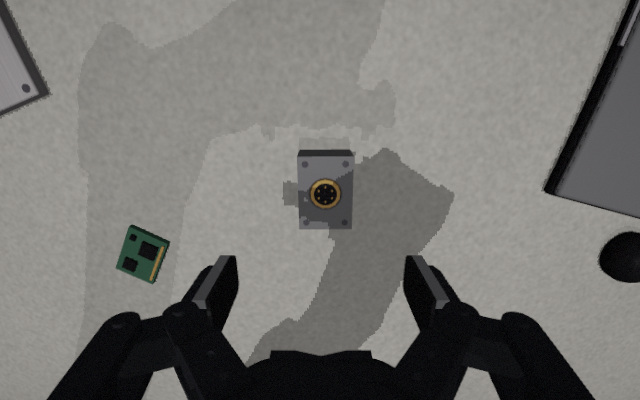

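The carrier's top spans about (298,157) to (352,228), with the insert ring at (325,193). I'll measure these and work out the move to view the base.

```bash
python3 - <<'E'
from h import *
im=cv2.imread('pics/w1.png'); o=load('w1')
h=cv2.cvtColor(im,cv2.COLOR_BGR2HSV); m=((h[...,1]>110)&(h[...,0]>8)&(h[...,0]<30)).astype(np.uint8)
m[:, :290]=0; m[:,360:]=0; m[:165]=0;m[220:]=0
c=np.vstack([k for k in cv2.findContours(m,cv2.RETR_EXTERNAL,cv2.CHAIN_APPROX_NONE)[0]]); print(cv2.minEnclosingCircle(c),cv2.fitEllipse(cv2.convexHull(c)))
print('ins',ray('wrist',[cv2.fitEllipse(cv2.convexHull(c))[0]],.036,o))
z=cv2.resize(im[140:245,280:375],None,fx=6,fy=5.5 and 6,interpolation=cv2.INTER_CUBIC); z=z[:600]
cv2.imwrite('pics/w1c.png',np.clip(z*1.5,0,255).astype(np.uint8))
go(.6135,.0345,.16,21)
E
```

```text
((324.8731384277344, 192.90298461914062), 15.153889656066895) ((324.8944091796875, 193.13534545898438), (28.905376434326172, 30.350570678710938), 93.07792663574219)
ins [[ 0.50055712 -0.30419443  0.036     ]]
trans [ 134.1 -318.2   -9.6] norm 345 rot [-0.0055 -0.0025 -0.2871]
```

View pics/w1c.png

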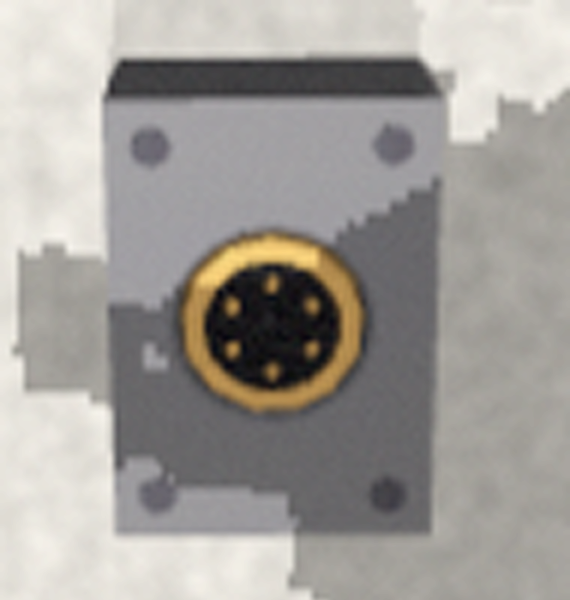

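```bash
python3 -m handwheel '[{"rotation":[0,0,-0.1],"translation":[16,-37,-2],"fingers":85},{"rotation":[0,0,-0.2],"translation":[32,-74,-4],"fingers":85},{"rotation":[0,0,-0.287],"translation":[134,-318,-10],"fingers":85},{"rotation":[0,0,-0.287],"translation":[134,-318,-10],"fingers":85},{"rotation":[0,0,-0.287],"translation":[134,-318,-10],"fingers":85},{"rotation":[0,0,-0.287],"translation":[134,-318,-10],"fingers":85},{"rotation":[0,0,-0.287],"translation":[134,-318,-10],"fingers":85},{"rotation":[0,0,-0.287],"translation":[134,-318,-10],"fingers":85},{"rotation":[0,0,-0.287],"translation":[134,-318,-10],"fingers":85},{"rotation":[0,0,-0.287],"translation":[134,-318,-10],"fingers":85}]'; python3 -c "
from h import *
shot('wrist','w2')
im=cv2.imread('pics/w2.png')
cv2.imwrite('pics/w2c.png',cv2.resize(im[120:270,240:420],None,fx=4,fy=4,interpolation=cv2.INTER_CUBIC))
"
```

```text
clock: 2.03
tcp_pos: [0.6149, 0.0417, 0.1603]
tcp_rot: [-0.004, 0.982, 0.186, 0.002]
ft_force: [0.2, 0.7, 0.7]
finger_gap: 0.996
t 2.03 pos [0.6149 0.0417 0.1603] yaw 21.47 tilt [0.0024 0.0093] F [0.2 0.7 0.7] M [ 0.   -0.   -0.05] gap 85.1 q [-0.16  0.55  0.    1.92 -0.02  0.66 -1.34]
```

View pics/w2.png

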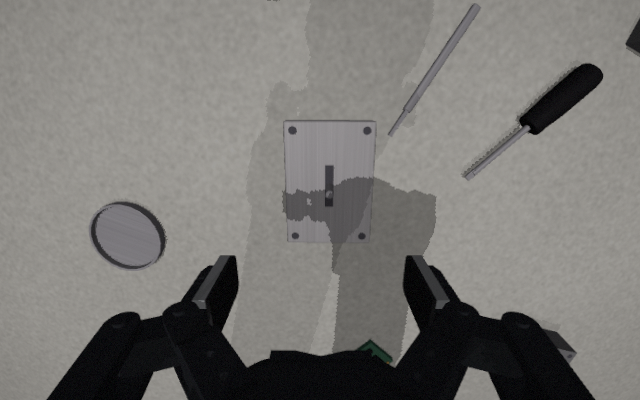

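View pics/w2c.png

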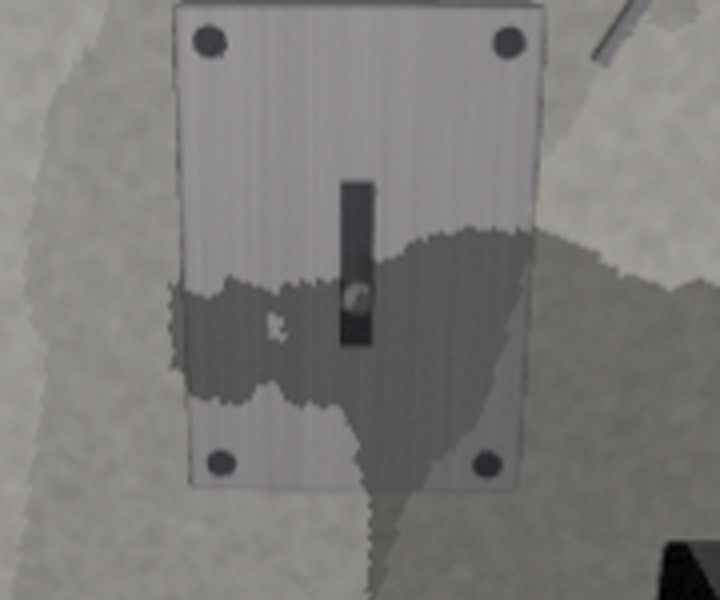

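```bash
python3 - <<'E'
from h import *
o=load('w2')
f=lambda l:(np.array(l,float)+.5)/4-.5+[240,120]
X=ray('wrist',f([(175,5),(543,5),(522,488),(190,488)]),.014,o); print(X.round(4),X.mean(0))
H=ray('wrist',f([(210,42),(509,42),(487,464),(221,463)]),.014,o); print('holes',H.mean(0),np.degrees(np.arctan2(*(H[0]-H[3])[1::-1])),np.degrees(np.arctan2(*(H[1]-H[2])[1::-1])))
P=ray('wrist',f([(357,297)]),.042,o); print('pin',P)
S=ray('wrist',f([(357,182),(356,346)]),.014,o); print('slot',S,S.mean(0))
print(ray('scene',[(353,218)],.014))
D=ray('wrist',[(128,236)],.011,o);print('dish',D)
st(); shot('wrist','w3'); go(.5000,-.3040,.15,4)
E
```

```text
[[ 0.6601  0.0989  0.014 ]
 [ 0.6926  0.0166  0.014 ]
 [ 0.5732 -0.0323  0.014 ]
 [ 0.5395  0.0525  0.014 ]] [0.61635463 0.03393456 0.014     ]
holes [0.61567169 0.0338728  0.014     ] 21.26225475824386 21.294409981494187
pin [[0.61601564 0.03445695 0.042     ]]
slot [[0.63589273 0.04191924 0.014     ]
 [0.59503026 0.0256929  0.014     ]] [0.6154615  0.03380607 0.014     ]
[[0.60910492 0.03936753 0.014     ]]
dish [[0.47656456 0.22254568 0.011     ]]
t 2.08 pos [0.6139 0.0379 0.1601] yaw 21.3 tilt [0.0012 0.0072] F [-0.  -0.5  0.3] M [-0.07  0.02  0.01] gap 85.0 q [-0.16  0.55  0.01  1.93 -0.02  0.66 -1.33]
t 2.08 pos [0.6139 0.0379 0.1601] yaw 21.3 tilt [0.0012 0.0072] F [-0.  -0.5  0.3] M [-0.07  0.02  0.01] gap 85.0 q [-0.16  0.55  0.01  1.93 -0.02  0.66 -1.33]
trans [-227.9  275.6    8. ] norm 358 rot [-0.0056 -0.0018  0.299 ]
```

```bash
python3 - <<'E'
from h import *
im=cv2.imread('pics/w3.png')
cv2.imwrite('pics/w3c.png',np.clip(1.6*cv2.resize(im[140:230,270:390],None,fx=6,fy=6,interpolation=cv2.INTER_CUBIC),0,255).astype(np.uint8))
E
```

```text
(no output)
```

View pics/w3c.png

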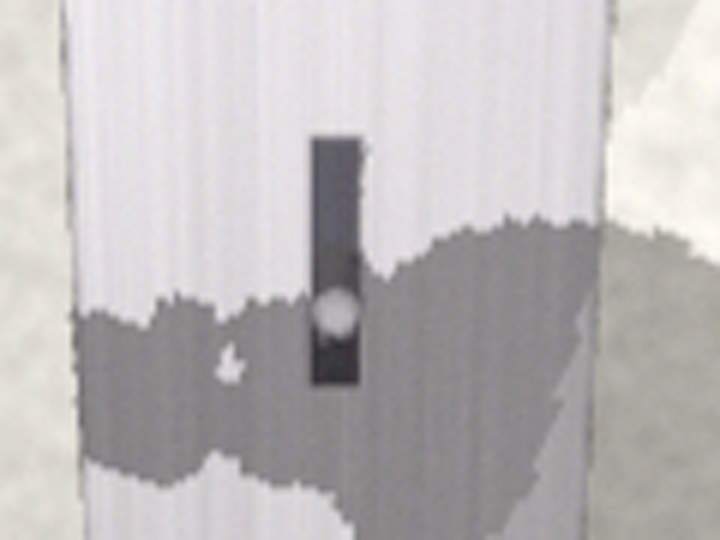

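```bash
python3 - <<'E'
from h import *
o=load('w3')
print('pin',ray('wrist',(np.array([(336,312)],float)+.5)/6-.5+[270,140],.042,o))
S=ray('wrist',(np.array([(336,137),(336,384)],float)+.5)/6-.5+[270,140],.014,o); print(S,S.mean(0))
go(.5003,-.3042,.14,4)
E
python3 -m handwheel '[{"rotation":[0,0,0.1],"translation":[-26,32,2],"fingers":85},{"rotation":[0,0,0.2],"translation":[-52,64,4],"fingers":85},{"rotation":[0,0,0.299],"translation":[-228,276,18],"fingers":85},{"rotation":[0,0,0.299],"translation":[-228,276,18],"fingers":85},{"rotation":[0,0,0.299],"translation":[-228,276,18],"fingers":85},{"rotation":[0,0,0.299],"translation":[-228,276,18],"fingers":85},{"rotation":[0,0,0.299],"translation":[-228,276,18],"fingers":85},{"rotation":[0,0,0.299],"translation":[-228,276,18],"fingers":85},{"rotation":[0,0,0.299],"translation":[-228,276,18],"fingers":85},{"rotation":[0,0,0.299],"translation":[-228,276,18],"fingers":85},{"rotation":[0,0,0.299],"translation":[-228,276,18],"fingers":85},{"rotation":[0,0,0.299],"translation":[-228,276,18],"fingers":85}]'; python3 -c "
from h import *
shot('wrist','w4')
go(.5003,-.3042,.009,4)
im=cv2.imread('pics/w4.png'); o=load('w4')
h=cv2.cvtColor(im,cv2.COLOR_BGR2HSV); m=((h[...,1]>110)&(h[...,0]>8)&(h[...,0]<30)).astype(np.uint8)
m[:, :290]=0; m[:,360:]=0; m[:150]=0;m[230:]=0
c=np.vstack([k for k in cv2.findContours(m,cv2.RETR_EXTERNAL,cv2.CHAIN_APPROX_NONE)[0]]); e=cv2.fitEllipse(cv2.convexHull(c)); print(e)
print('ins',ray('wrist',[e[0]],.036,o))
z=cv2.resize(im[140:245,280:375],None,fx=6,fy=5.5 and 6,interpolation=cv2.INTER_CUBIC); z=z[:600]
cv2.imwrite('pics/w4c.png',np.clip(z*1.5,0,255).astype(np.uint8))
"
```

```text
pin [[0.61588284 0.0341414  0.042     ]]
[[0.63613321 0.04187773 0.014     ]
 [0.59533935 0.02569802 0.014     ]] [0.61573628 0.03378788 0.014     ]
trans [-227.8  275.9   18. ] norm 358 rot [-0.0056 -0.0018  0.299 ]
clock: 3.13
tcp_pos: [0.4992, -0.3048, 0.14]
tcp_rot: [-0.003, 0.999, 0.034, 0.0]
ft_force: [0.4, 1.3, -0.0]
finger_gap: 0.992
t 3.13 pos [ 0.4992 -0.3048  0.14  ] yaw 3.9 tilt [0.0002 0.0062] F [ 0.4  1.3 -0. ] M [0.01 0.   0.03] gap 84.7 q [ 0.42  0.55  0.05  2.01 -0.05  0.59 -1.  ]
trans [  0.3   1.2 131. ] norm 131 rot [-0.0064 -0.0009 -0.    ]
((320.8463439941406, 195.21128845214844), (30.150753021240234, 31.573278427124023), 94.52513122558594)
ins [[ 0.50047996 -0.30422938  0.036     ]]
```

View pics/w4c.png

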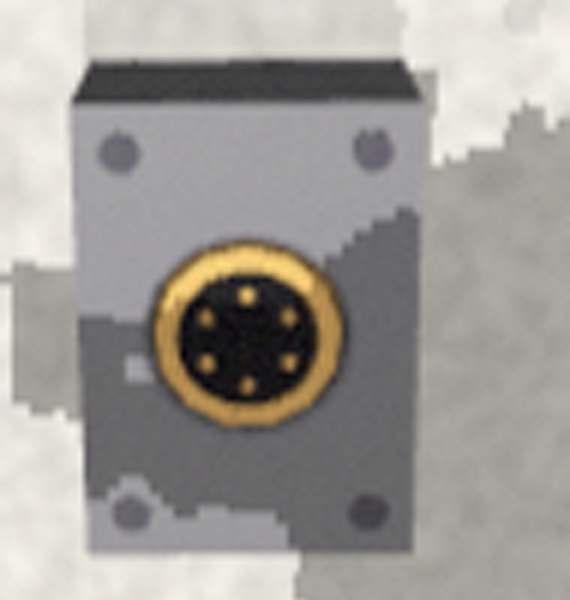

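Carrier is at (0.5005, -0.3042), yaw about 4.5°. The pin tip is at (0.6159, 0.0341). I'll descend and grip.

```bash
python3 -m handwheel '[{"rotation":[-0.006,-0.001,-0.01],"translation":[1,1,30],"fingers":85},{"rotation":[-0.006,-0.001,-0.01],"translation":[1,1,60],"fingers":85},{"rotation":[-0.006,-0.001,-0.01],"translation":[1,1,90],"fingers":85},{"rotation":[-0.006,-0.001,-0.01],"translation":[1,1,115],"fingers":85},{"rotation":[-0.006,-0.001,-0.01],"translation":[1,1,131],"fingers":85},{"rotation":[-0.006,-0.001,-0.01],"translation":[1,1,131],"fingers":85},{"rotation":[-0.006,-0.001,-0.01],"translation":[1,1,131],"fingers":85}]' 60; python3 -c "
from h import *
st(); go(.5005,-.3042,.009,4.5)"
```

```text
clock: 3.77
tcp_pos: [0.501, -0.3026, 0.0086]
tcp_rot: [-0.001, 0.999, 0.041, -0.001]
ft_force: [0.0, 0.1, 0.2]
finger_gap: 0.994
t 3.77 pos [ 0.501  -0.3026  0.0086] yaw 4.68 tilt [-0.0017  0.0015] F [0.  0.1 0.2] M [-0.   -0.06 -0.05] gap 84.9 q [ 0.43  0.76  0.03  2.07 -0.06  0.32 -0.99]
trans [-0.6  1.6 -0.5] norm 2 rot [-0.0017  0.0016  0.0032]
```

```bash
python3 -m handwheel '[{"rotation":[-0.002,0.002,0.003],"translation":[-0.5,1.6,0],"fingers":70},{"rotation":[-0.002,0.002,0.003],"translation":[-0.5,1.6,0],"fingers":60},{"rotation":[-0.002,0.002,0.003],"translation":[-0.5,1.6,0],"fingers":50},{"rotation":[-0.002,0.002,0.003],"translation":[-0.5,1.6,0],"fingers":45},{"rotation":[-0.002,0.002,0.003],"translation":[-0.5,1.6,0],"fingers":40},{"rotation":[-0.002,0.002,0.003],"translation":[-0.5,1.6,0],"fingers":40},{"rotation":[-0.002,0.002,0.003],"translation":[-0.5,1.6,0],"fingers":40},{"rotation":[-0.002,0.002,0.003],"translation":[-0.5,1.6,0],"fingers":40}]' 60; python3 -c "
from h import *
st()"
```

```text
clock: 4.43
tcp_pos: [0.5013, -0.3045, 0.0101]
tcp_rot: [0.001, 0.999, 0.039, 0.001]
ft_force: [-0.3, 1.9, 7.2]
finger_gap: 0.572
t 4.43 pos [ 0.5013 -0.3045  0.0101] yaw 4.51 tilt [ 0.0025 -0.0012] F [-0.3  1.9  7.2] M [ 0.23  0.14 -0.01] gap 48.8 q [ 0.43  0.75  0.03  2.07 -0.06  0.32 -0.99]
```

```bash
python3 -m handwheel '[{"rotation":[0,0,0],"translation":[0,0,-10],"fingers":40},{"rotation":[0,0,0],"translation":[0,0,-35],"fingers":40},{"rotation":[0,0,0],"translation":[0,0,-65],"fingers":40},{"rotation":[0,0,0],"translation":[0,0,-85],"fingers":40},{"rotation":[0,0,0],"translation":[0,0,-90],"fingers":40}]' 60; python3 -c "
from h import *
st();go(.6166,.0344,.1,21.3)"
```

```text
clock: 4.85
tcp_pos: [0.5023, -0.3052, 0.1043]
tcp_rot: [0.002, 0.999, 0.039, 0.004]
ft_force: [0.5, -0.9, -3.1]
finger_gap: 0.571
t 4.85 pos [ 0.5023 -0.3052  0.1043] yaw 4.49 tilt [ 0.0072 -0.0036] F [ 0.5 -0.9 -3.1] M [-0.05 -0.04 -0.03] gap 48.8 q [ 0.42  0.6   0.04  2.03 -0.05  0.5  -0.99]
trans [ 140.5 -329.7    3.9] norm 358 rot [ 0.0051 -0.0063 -0.2934]
```

```bash
python3 -m handwheel '[{"rotation":[0.002,-0.002,-0.06],"translation":[9,-20,0],"fingers":40},{"rotation":[0.004,-0.004,-0.14],"translation":[24,-54,1],"fingers":40},{"rotation":[0.005,-0.006,-0.22],"translation":[39,-91,2],"fingers":40},{"rotation":[0.005,-0.006,-0.293],"translation":[55,-128,3],"fingers":40},{"rotation":[0.005,-0.006,-0.293],"translation":[71,-165,4],"fingers":40},{"rotation":[0.005,-0.006,-0.293],"translation":[87,-202,4],"fingers":40},{"rotation":[0.005,-0.006,-0.293],"translation":[103,-239,4],"fingers":40},{"rotation":[0.005,-0.006,-0.293],"translation":[118,-276,4],"fingers":40},{"rotation":[0.005,-0.006,-0.293],"translation":[131,-306,4],"fingers":40},{"rotation":[0.005,-0.006,-0.293],"translation":[138,-324,4],"fingers":40},{"rotation":[0.005,-0.006,-0.293],"translation":[140.5,-330,4],"fingers":40},{"rotation":[0.005,-0.006,-0.293],"translation":[140.5,-330,4],"fingers":40}]' 60; python3 -c "
from h import *
st();go(.6166,.0344,.1,21.3)
shot('side','s5'); shot('wrist','w5')
"
```

```text
clock: 5.85
tcp_pos: [0.6165, 0.0373, 0.0993]
tcp_rot: [-0.0, 0.982, 0.186, -0.0]
ft_force: [0.1, -0.4, -3.8]
finger_gap: 0.577
t 5.85 pos [0.6165 0.0373 0.0993] yaw 21.49 tilt [-0.0003  0.0007] F [ 0.1 -0.4 -3.8] M [-0.07 -0.    0.03] gap 49.3 q [-0.17  0.64  0.03  1.96 -0.04  0.55 -1.31]
trans [-1.   2.8 -0.7] norm 3 rot [-0.0008 -0.      0.0033]
t 5.85 pos [0.6165 0.0373 0.0993] yaw 21.49 tilt [-0.0003  0.0007] F [ 0.1 -0.4 -3.8] M [-0.07 -0.    0.03] gap 49.3 q [-0.17  0.64  0.03  1.96 -0.04  0.55 -1.31]
t 5.9 pos [0.616  0.0349 0.0994] yaw 21.35 tilt [-0.0008 -0.0004] F [-0.1 -0.5 -3.9] M [-0.1   0.01 -0.02] gap 49.0 q [-0.17  0.64  0.04  1.96 -0.04  0.55 -1.31]
```

View pics/s5.png

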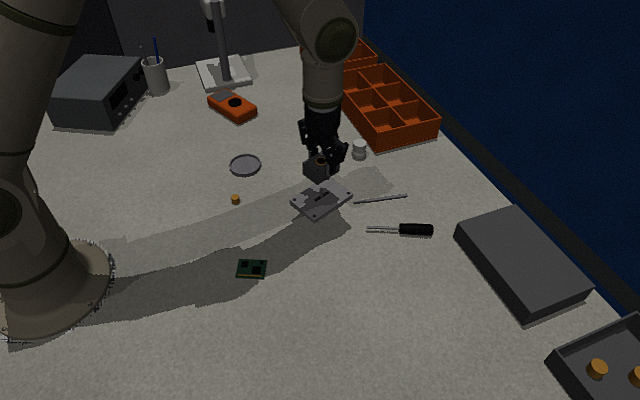

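View pics/w5.png

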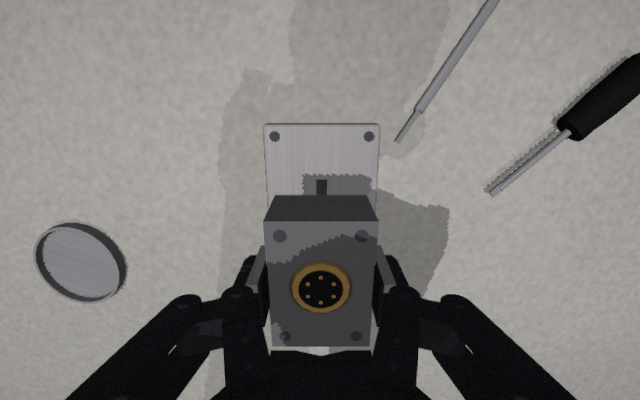

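The carrier is held square over the base, with the insert ring at (321,288) in the wrist view. I'll compute where the hole sits in the tool frame.

```bash
python3 - <<'E'
from h import *
im=cv2.imread('pics/w5.png'); o=load('w5')
h=cv2.cvtColor(im,cv2.COLOR_BGR2HSV); m=((h[...,1]>110)&(h[...,0]>8)&(h[...,0]<30)).astype(np.uint8)
m[:, :280]=0; m[:,360:]=0; m[:250]=0;m[330:]=0
c=np.vstack([k for k in cv2.findContours(m,cv2.RETR_EXTERNAL,cv2.CHAIN_APPROX_NONE)[0]]); e=cv2.fitEllipse(cv2.convexHull(c)); print(e)
zt=o['tcp_pos'][2]-.0101+.036
X=ray('wrist',[e[0]],zt,o)[0]; print(X); xt=tool(o).T@(X-o['tcp_pos'])*1e3; print('tool frame',xt)
print(st()and 0); go(.6166,.0344,.060,21.3)
E
```

```text
((320.38153076171875, 286.41656494140625), (51.26264953613281, 59.06911849975586), 89.9844970703125)
[0.61545556 0.03452459 0.12532357]
tool frame [ -0.67643514   0.19472794 -25.89937723]
t 5.95 pos [0.6158 0.0334 0.0995] yaw 21.23 tilt [-0.0009 -0.0011] F [-0.2 -0.8 -4.1] M [-0.04 -0.02  0.13] gap 49.1 q [-0.17  0.64  0.04  1.96 -0.04  0.55 -1.31]
0
trans [ 1.1 -0.7 39.5] norm 40 rot [ 0.0007  0.0012 -0.0011]
```

```bash
python3 -m handwheel '[{"rotation":[0,0.001,0],"translation":[1,-0.8,12],"fingers":40},{"rotation":[0,0.001,0],"translation":[1,-0.8,26],"fingers":40},{"rotation":[0,0.001,0],"translation":[1,-0.8,36],"fingers":40},{"rotation":[0,0.001,0],"translation":[1,-0.8,41],"fingers":40},{"rotation":[0,0.001,0],"translation":[1,-0.8,42],"fingers":40},{"rotation":[0,0.001,0],"translation":[1,-0.8,42],"fingers":40},{"rotation":[0,0.001,0],"translation":[1,-0.8,42],"fingers":40}]' 60; python3 -c "
from h import *
st();go(.6165,.0346,.053,21.3)
"
```

```text
clock: 6.53
tcp_pos: [0.6166, 0.0341, 0.0577]
tcp_rot: [0.0, 0.983, 0.184, 0.0]
ft_force: [1.0, -0.0, -3.6]
finger_gap: 0.57
t 6.53 pos [0.6166 0.0341 0.0577] yaw 21.21 tilt [ 0.0003 -0.0008] F [ 1.  -0.  -3.6] M [0.06 0.04 0.06] gap 48.7 q [-0.17  0.7   0.03  1.98 -0.04  0.47 -1.31]
trans [ 0.1 -0.5  4.7] norm 5 rot [ 0.0008  0.     -0.0016]
```

```bash
python3 -m handwheel '[{"rotation":[0,0,0],"translation":[0,-0.4,2],"fingers":40},{"rotation":[0,0,0],"translation":[0,-0.4,4],"fingers":40},{"rotation":[0,0,0],"translation":[0,-0.4,5.5],"fingers":40},{"rotation":[0,0,0],"translation":[0,-0.4,7],"fingers":40},{"rotation":[0,0,0],"translation":[0,-0.4,7],"fingers":40}]' 60; python3 -c "
from h import *
st();go(.6165,.0346,.045,21.3)
"
```

```text
clock: 6.95
tcp_pos: [0.6163, 0.0346, 0.0505]
tcp_rot: [0.0, 0.983, 0.184, -0.0]
ft_force: [0.5, 0.0, -3.6]
finger_gap: 0.577
t 6.95 pos [0.6163 0.0346 0.0505] yaw 21.22 tilt [ 0.     -0.0008] F [ 0.5  0.  -3.6] M [-0.02 -0.04  0.01] gap 49.3 q [-0.17  0.71  0.03  1.98 -0.04  0.45 -1.31]
trans [0.2 0.1 5.5] norm 5 rot [ 0.0007  0.0003 -0.0015]
```

```bash
python3 -m handwheel '[{"rotation":[0,0,0],"translation":[0,0,1.5],"fingers":40},{"rotation":[0,0,0],"translation":[0,0,3],"fingers":40},{"rotation":[0,0,0],"translation":[0,0,4],"fingers":40},{"rotation":[0,0,0],"translation":[0,0,4],"fingers":40}]' 60; python3 -c "
from h import *
st()
"
```

```text
clock: 7.28
tcp_pos: [0.6162, 0.0346, 0.0462]
tcp_rot: [0.0, 0.983, 0.184, -0.0]
ft_force: [0.8, 0.9, -4.3]
finger_gap: 0.575
t 7.28 pos [0.6162 0.0346 0.0462] yaw 21.22 tilt [-0.0003 -0.0008] F [ 0.8  0.9 -4.3] M [ 0.01  0.02 -0.02] gap 49.1 q [-0.17  0.72  0.03  1.98 -0.04  0.44 -1.31]
```

No contact 6 mm below the tip height, so the pin is inside the hole. I'll continue toward the insert.

```bash
python3 -m handwheel '[{"rotation":[0,0,0],"translation":[0,0,2],"fingers":40},{"rotation":[0,0,0],"translation":[0,0,4],"fingers":40},{"rotation":[0,0,0],"translation":[0,0,6],"fingers":40},{"rotation":[0,0,0],"translation":[0,0,8],"fingers":40}]' 80; python3 -c "
from h import *
st()
"
```

```text
clock: 7.62
tcp_pos: [0.6166, 0.0346, 0.0385]
tcp_rot: [0.0, 0.983, 0.184, 0.0]
ft_force: [-2.0, -0.3, 7.9]
finger_gap: 0.566
t 7.62 pos [0.6166 0.0346 0.0385] yaw 21.21 tilt [ 0.0004 -0.0007] F [-2.  -0.3  7.9] M [-0.02  0.43 -0.01] gap 48.3 q [-0.17  0.73  0.03  1.98 -0.04  0.43 -1.31]
```

```bash
python3 -m handwheel '[{"rotation":[0,0,0],"translation":[0,0,2],"fingers":40},{"rotation":[0,0,0],"translation":[0,0,4],"fingers":40},{"rotation":[0,0,0],"translation":[0,0,5],"fingers":40}]' 80; python3 -c "
from h import *
st()
"
```

```text
clock: 7.87
tcp_pos: [0.6166, 0.0344, 0.034]
tcp_rot: [0.0, 0.983, 0.184, 0.0]
ft_force: [-3.5, -0.5, 8.3]
finger_gap: 0.569
t 7.87 pos [0.6166 0.0344 0.034 ] yaw 21.2 tilt [ 0.0006 -0.0008] F [-3.5 -0.5  8.3] M [-0.2   0.6  -0.02] gap 48.6 q [-0.17  0.73  0.03  1.99 -0.04  0.42 -1.31]
```

```bash
python3 -m handwheel '[{"rotation":[0,0,0],"translation":[-0.6,0,1.5],"fingers":40},{"rotation":[0,0,0],"translation":[-0.8,0,3],"fingers":40},{"rotation":[0,0,0],"translation":[-0.8,0,4.5],"fingers":40},{"rotation":[0,0,0],"translation":[-0.8,0,6],"fingers":40}]' 80; python3 -c "
from h import *
st()
"
```

```text
clock: 8.2
tcp_pos: [0.6161, 0.0341, 0.0279]
tcp_rot: [0.001, 0.983, 0.184, 0.0]
ft_force: [1.1, -0.5, -3.2]
finger_gap: 0.567
t 8.2 pos [0.6161 0.0341 0.0279] yaw 21.2 tilt [ 0.0011 -0.0008] F [ 1.1 -0.5 -3.2] M [-0.07 -0.12  0.01] gap 48.4 q [-0.17  0.74  0.03  1.99 -0.04  0.41 -1.31]
```

```bash
python3 -m handwheel '[{"rotation":[0,0,0],"translation":[0,0,1],"fingers":40},{"rotation":[0,0,0],"translation":[0,0,2],"fingers":40},{"rotation":[0,0,0],"translation":[0,0,3],"fingers":40},{"rotation":[0,0,0],"translation":[0,0,3],"fingers":40}]' 80; python3 -c "
from h import *
st()
"
```

```text
clock: 8.53
tcp_pos: [0.616, 0.0341, 0.0246]
tcp_rot: [0.001, 0.983, 0.184, 0.0]
ft_force: [0.4, 0.5, -2.8]
finger_gap: 0.567
t 8.53 pos [0.616  0.0341 0.0246] yaw 21.2 tilt [ 0.0008 -0.0009] F [ 0.4  0.5 -2.8] M [-0.06 -0.08 -0.  ] gap 48.4 q [-0.16  0.75  0.03  1.99 -0.04  0.4  -1.31]
```

```bash
python3 -m handwheel '[{"rotation":[0,0,0],"translation":[0,0,0.6],"fingers":40},{"rotation":[0,0,0],"translation":[0,0,1.2],"fingers":40},{"rotation":[0,0,0],"translation":[0,0,1.2],"fingers":40}]' 80; python3 -c "
from h import *
st()
"
```

```text
clock: 8.78
tcp_pos: [0.616, 0.034, 0.0243]
tcp_rot: [0.001, 0.983, 0.184, 0.0]
ft_force: [-2.2, -1.0, 8.7]
finger_gap: 0.566
t 8.78 pos [0.616  0.034  0.0243] yaw 21.2 tilt [ 0.0011 -0.0008] F [-2.2 -1.   8.7] M [ 0.03  0.45 -0.05] gap 48.4 q [-0.16  0.75  0.03  1.99 -0.04  0.4  -1.31]
```

The carrier touched the base at z=0.0243, against 0.0241 predicted, at about 12 N. I'll release and check.

```bash
python3 -m handwheel '[{"rotation":[0,0,0],"translation":[0,0,0.2],"fingers":52},{"rotation":[0,0,0],"translation":[0,0,0],"fingers":60},{"rotation":[0,0,0],"translation":[0,0,0],"fingers":75},{"rotation":[0,0,0],"translation":[0,0,0],"fingers":85},{"rotation":[0,0,0],"translation":[0,0,0],"fingers":85},{"rotation":[0,0,0],"translation":[0,0,0],"fingers":85}]' 80; python3 -c "
from h import *
shot('wrist','w6');shot('side','s6')
im=cv2.imread('pics/s6.png')
cv2.imwrite('pics/s6c.png',np.clip(1.6*cv2.resize(im[110:230,260:400],None,fx=5,fy=5,interpolation=cv2.INTER_CUBIC),0,255).astype(np.uint8))
"
```

```text
clock: 9.28
tcp_pos: [0.616, 0.0341, 0.0242]
tcp_rot: [0.0, 0.983, 0.184, 0.0]
ft_force: [-0.3, -0.9, -1.0]
finger_gap: 0.997
t 9.28 pos [0.616  0.0341 0.0242] yaw 21.2 tilt [ 0.001  -0.0008] F [-0.3 -0.9 -1. ] M [-0.01  0.02  0.04] gap 85.2 q [-0.16  0.75  0.03  1.99 -0.04  0.4  -1.31]
t 9.33 pos [0.6159 0.0341 0.0242] yaw 21.2 tilt [ 0.0009 -0.0008] F [ 0.1 -0.5  0.3] M [ 0.01  0.03 -0.  ] gap 85.0 q [-0.16  0.75  0.03  1.99 -0.04  0.4  -1.31]
```

View pics/w6.png

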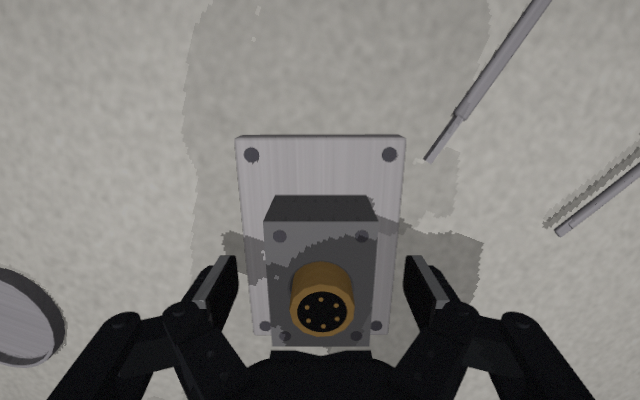

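View pics/s6c.png

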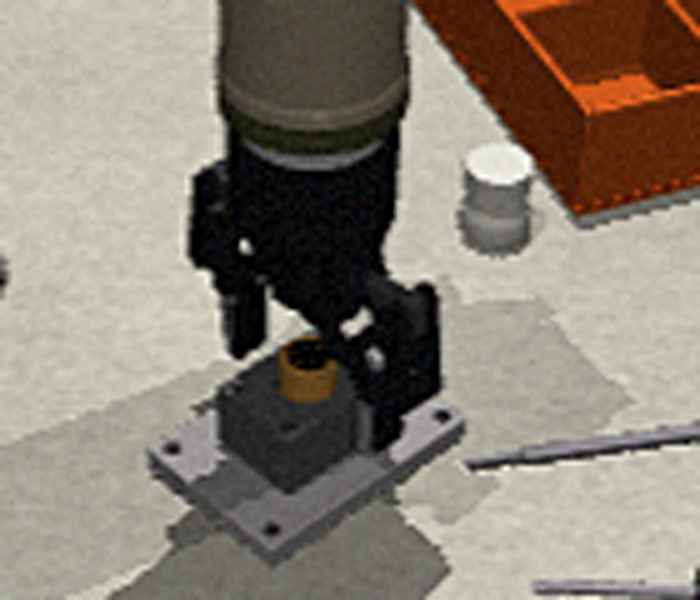

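The insert stands proud in the wrist view (top at (322,312)) and the carrier is flat on the base. Next I'll raise the open gripper to grip the exposed 16 mm.

```bash
python3 -m handwheel '[{"rotation":[0,0,0],"translation":[-0.7,0,-10],"fingers":85},{"rotation":[0,0,0],"translation":[-0.7,0,-20],"fingers":85},{"rotation":[0,0,0],"translation":[-0.7,0,-27],"fingers":85},{"rotation":[0,0,0],"translation":[-0.7,0,-28],"fingers":85},{"rotation":[0,0,0],"translation":[-0.7,0,-28],"fingers":85},{"rotation":[0,0,0],"translation":[-0.7,0,-28],"fingers":85}]' 30; python3 -c "
from h import *
shot('wrist','w7')
im=cv2.imread('pics/w7.png')
cv2.imwrite('pics/w7c.png',np.clip(1.6*cv2.resize(im[180:340,220:420],None,fx=3.7,fy=3.7,interpolation=cv2.INTER_CUBIC),0,255).astype(np.uint8))
"
```

```text
clock: 9.88
tcp_pos: [0.6154, 0.0339, 0.0526]
tcp_rot: [0.0, 0.983, 0.184, 0.001]
ft_force: [-1.1, 0.5, -0.2]
finger_gap: 0.996
t 9.88 pos [0.6154 0.0339 0.0526] yaw 21.2 tilt [ 0.0016 -0.0007] F [-1.1  0.5 -0.2] M [0.01 0.01 0.01] gap 85.0 q [-0.17  0.7   0.03  1.98 -0.04  0.45 -1.31]
```

View pics/w7c.png

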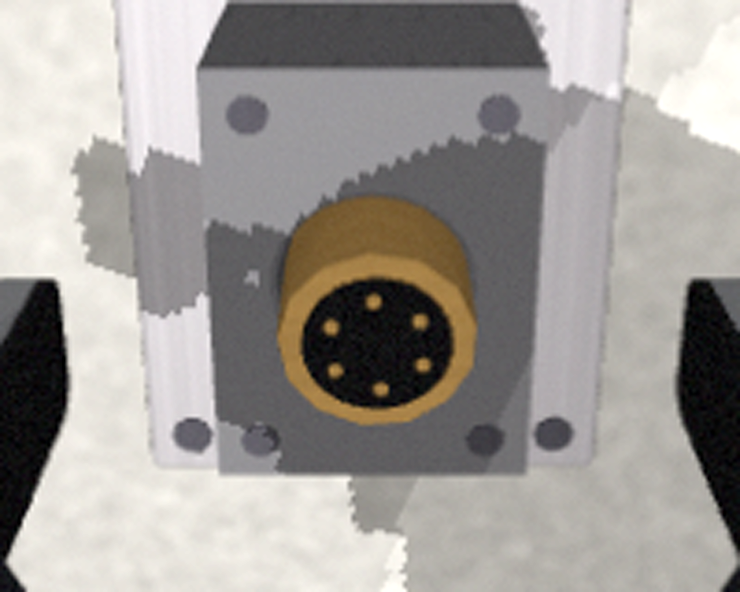

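View pics/w7.png

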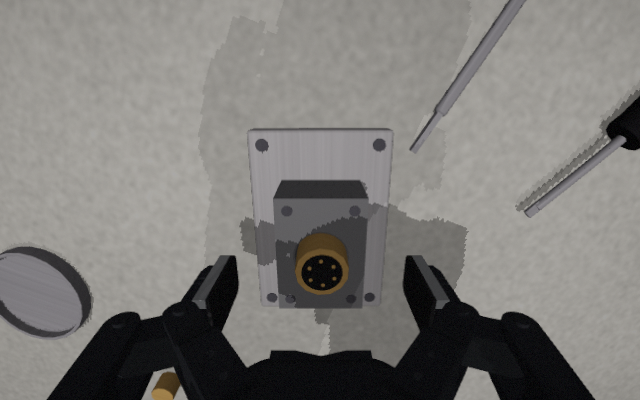

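```bash
python3 - <<'E'
from h import *
o=load('w7')
for z,p in ((.066,(377,338)),):
    X=ray('wrist',[((p[0]+.5)/3.7-.5+220,(p[1]+.5)/3.7-.5+180)],z,o)[0]; print(X,tool(o).T@(X-o['tcp_pos'])*1e3)
st()
E
```

```text
[0.61542166 0.03309407 0.066     ] [ -0.23949277   0.77743259 -13.42344922]
t 9.93 pos [0.6152 0.0338 0.0523] yaw 21.2 tilt [ 0.001  -0.0008] F [ 0.6  0.5 -1.1] M [-0.06 -0.05  0.03] gap 85.1 q [-0.17  0.71  0.03  1.98 -0.04  0.45 -1.31]
```

Centred within 1 mm. I'll shift 0.7 mm in tool y, close at low force and watch the z force.

```bash
python3 -m handwheel '[{"rotation":[0,0,0],"translation":[-0.2,0.7,0],"fingers":60},{"rotation":[0,0,0],"translation":[-0.2,0.7,0],"fingers":45},{"rotation":[0,0,0],"translation":[-0.2,0.7,0],"fingers":36},{"rotation":[0,0,0],"translation":[-0.2,0.7,0],"fingers":31},{"rotation":[0,0,0],"translation":[-0.2,0.7,0],"fingers":27},{"rotation":[0,0,0],"translation":[-0.2,0.7,0],"fingers":23},{"rotation":[0,0,0],"translation":[-0.2,0.7,0],"fingers":20},{"rotation":[0,0,0],"translation":[-0.2,0.7,0],"fingers":20},{"rotation":[0,0,0],"translation":[-0.2,0.7,0],"fingers":20}]' 30; python3 -c "
from h import *
shot('wrist','w8');st()
"
```

```text
clock: 10.68
tcp_pos: [0.6152, 0.0332, 0.0522]
tcp_rot: [0.0, 0.983, 0.184, 0.0]
ft_force: [-0.3, 1.3, 0.2]
finger_gap: 0.313
t 10.68 pos [0.6152 0.0332 0.0522] yaw 21.2 tilt [ 0.0009 -0.0007] F [-0.3  1.3  0.2] M [ 0.04  0.08 -0.02] gap 26.7 q [-0.17  0.71  0.03  1.98 -0.04  0.45 -1.31]
t 10.73 pos [0.6152 0.0332 0.0522] yaw 21.21 tilt [ 0.0009 -0.0008] F [-0.2  0.9  1.1] M [0.03 0.11 0.01] gap 26.1 q [-0.17  0.71  0.03  1.98 -0.04  0.45 -1.31]
```

View pics/w8.png

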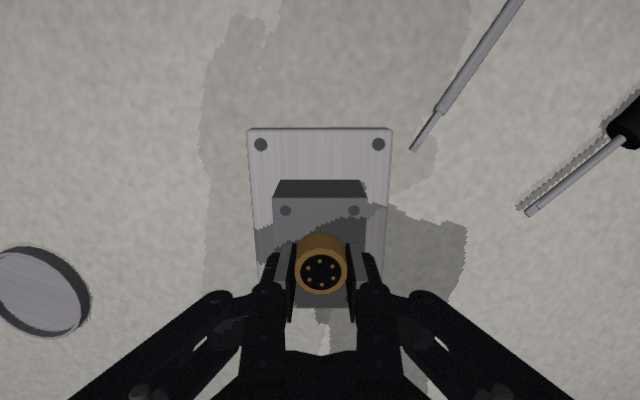

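The insert is gripped; the gap reads 26 to 27 mm, consistent with the earlier 1.6 mm under-read on the 50 mm carrier. I'll lift straight up, slowly at first.

```bash
python3 -m handwheel '[{"rotation":[0,0,0],"translation":[0,0,-3],"fingers":20},{"rotation":[0,0,0],"translation":[0,0,-6],"fingers":20},{"rotation":[0,0,0],"translation":[0,0,-9],"fingers":20},{"rotation":[0,0,0],"translation":[0,0,-13],"fingers":20},{"rotation":[0,0,0],"translation":[0,0,-20],"fingers":20},{"rotation":[0,0,0],"translation":[0,0,-30],"fingers":20},{"rotation":[0,0,0],"translation":[0,0,-40],"fingers":20},{"rotation":[0,0,0],"translation":[0,0,-40],"fingers":20}]' 30; python3 -c "
from h import *
shot('wrist','w9');shot('side','s9')
im=cv2.imread('pics/s9.png')
cv2.imwrite('pics/s9c.png',np.clip(1.6*cv2.resize(im[110:230,260:400],None,fx=5,fy=5,interpolation=cv2.INTER_CUBIC),0,255).astype(np.uint8))
"
```

```text
clock: 11.4
tcp_pos: [0.6164, 0.0332, 0.0948]
tcp_rot: [0.001, 0.983, 0.184, 0.002]
ft_force: [1.4, 0.1, -0.8]
finger_gap: 0.314
t 11.4 pos [0.6164 0.0332 0.0948] yaw 21.19 tilt [ 0.0042 -0.0004] F [ 1.4  0.1 -0.8] M [-0.01 -0.01 -0.02] gap 26.8 q [-0.17  0.64  0.04  1.97 -0.04  0.53 -1.31]
t 11.45 pos [0.616  0.0333 0.0939] yaw 21.2 tilt [ 0.0035 -0.0004] F [-0.3  0.2 -0.6] M [-0.03  0.04  0.03] gap 26.9 q [-0.17  0.64  0.04  1.97 -0.04  0.53 -1.31]
```

View pics/s9c.png

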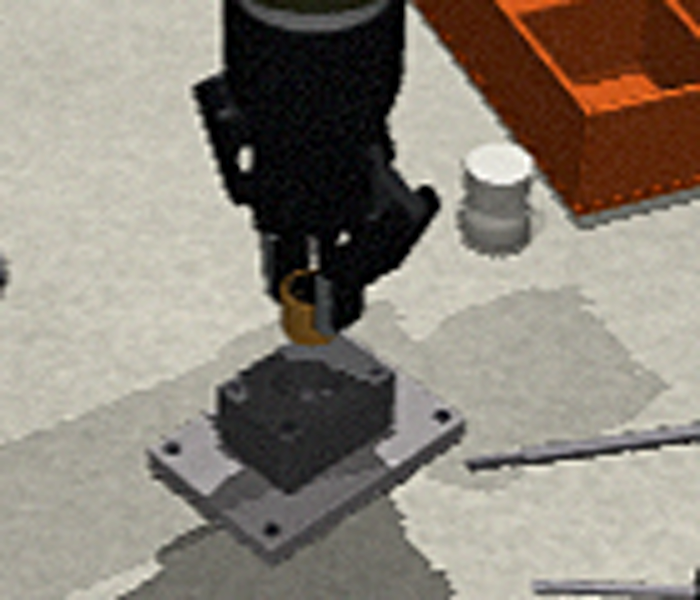

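View pics/w9.png

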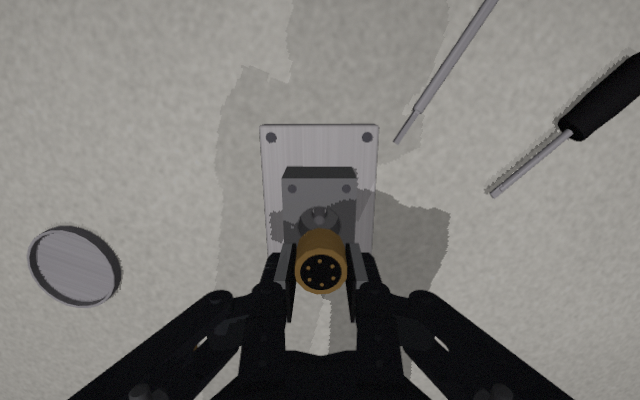

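```bash
python3 - <<'E'
from h import *
o=load('w9')
print('dish',ray('wrist',[(76,265)],.011,o), 'inner floor', ray('scene',[(401,146)],.011),ray('side',[(245,165)],.011))
st(); go(.4755,.2228,.07,21.2)
E
```

```text
dish [[0.47975313 0.22152956 0.011     ]] inner floor [[0.47536207 0.22360381 0.011     ]] [[0.47104646 0.21867034 0.011     ]]
t 11.5 pos [0.6156 0.0332 0.0932] yaw 21.2 tilt [ 0.0025 -0.0005] F [ 1.  -0.8 -1.2] M [ 0.02 -0.02 -0.01] gap 26.4 q [-0.17  0.64  0.04  1.97 -0.04  0.53 -1.31]
trans [ -62.1 -227.4   22.7] norm 237 rot [ 0.0014 -0.0021  0.0001]
```

```bash
python3 -m handwheel '[{"rotation":[0,0,0],"translation":[-5,-17,0],"fingers":20},{"rotation":[0,-0.002,0],"translation":[-12,-45,0],"fingers":20},{"rotation":[0,-0.002,0],"translation":[-21,-78,2],"fingers":20},{"rotation":[0,-0.002,0],"translation":[-31,-114,4],"fingers":20},{"rotation":[0,-0.002,0],"translation":[-41,-150,8],"fingers":20},{"rotation":[0,-0.002,0],"translation":[-50,-184,14],"fingers":20},{"rotation":[0,-0.002,0],"translation":[-57,-210,20],"fingers":20},{"rotation":[0,-0.002,0],"translation":[-61,-224,23],"fingers":20},{"rotation":[0,-0.002,0],"translation":[-62,-227,23],"fingers":20},{"rotation":[0,-0.002,0],"translation":[-62,-227,23],"fingers":20},{"rotation":[0,-0.002,0],"translation":[-62,-227,23],"fingers":20}]' 30; python3 -c "
from h import *
shot('wrist','w10');st()
"
```

```text
clock: 12.42
tcp_pos: [0.4764, 0.2217, 0.0697]
tcp_rot: [0.001, 0.983, 0.184, 0.0]
ft_force: [-0.3, -1.1, -0.9]
finger_gap: 0.31
t 12.42 pos [0.4764 0.2217 0.0697] yaw 21.17 tilt [ 0.001  -0.0018] F [-0.3 -1.1 -0.9] M [ 0.03  0.03 -0.01] gap 26.5 q [-0.59  0.62  0.07  2.19 -0.11  0.34 -1.63]
t 12.47 pos [0.4767 0.2213 0.0699] yaw 21.11 tilt [ 0.0014 -0.0017] F [ 0.  -0.3 -0.3] M [-0.06  0.06  0.  ] gap 26.5 q [-0.59  0.62  0.07  2.19 -0.11  0.34 -1.63]
```

View pics/w10.png

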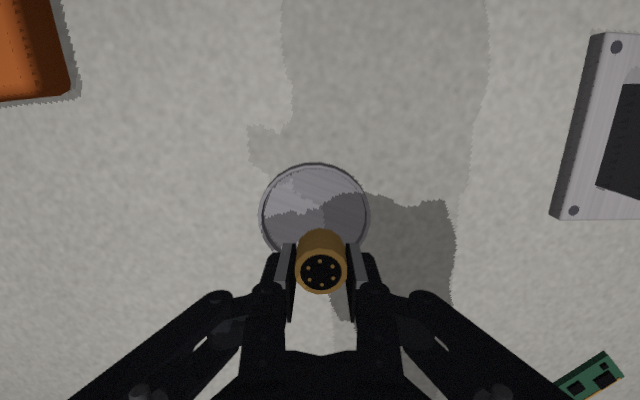

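The dish rim spans x 258–370 with its top at row 162, so its centre is near (314,216). I'll check this against the TCP.

```bash
python3 - <<'E'
from h import *
from scipy.optimize import minimize
o=load('w10')
# fit rim circle (r=42 outer at z 11mm) to silhouette pts
pts=np.array([(258,214),(370,214),(314,162)],float)
X=ray('wrist',pts,.011,o)[:,:2]
s=least_squares(lambda c:np.hypot(*(X-c).T)-.042,X.mean(0)-[.02,0]).x; print('dish',s,np.hypot(*(X-s).T))
st(); go(s[0],s[1],.016,21.2)
E
```

```text
dish [0.47393499 0.22553672] [0.04177397 0.04177378 0.04202941]
t 12.47 pos [0.4767 0.2213 0.0699] yaw 21.11 tilt [ 0.0014 -0.0017] F [ 0.  -0.3 -0.3] M [-0.06  0.06  0.  ] gap 26.5 q [-0.59  0.62  0.07  2.19 -0.11  0.34 -1.63]
trans [-1.1 -5.1 53.8] norm 54 rot [ 0.0021 -0.0007 -0.0015]
```

```bash
python3 -m handwheel '[{"rotation":[0.002,0,0],"translation":[-1,-4.5,10],"fingers":20},{"rotation":[0.002,0,0],"translation":[-1,-4.5,24],"fingers":20},{"rotation":[0.002,0,0],"translation":[-1,-4.5,38],"fingers":20},{"rotation":[0.002,0,0],"translation":[-1,-4.5,48],"fingers":20},{"rotation":[0.002,0,0],"translation":[-1,-4.5,52],"fingers":20},{"rotation":[0.002,0,0],"translation":[-1,-4.5,52.5],"fingers":20},{"rotation":[0.002,0,0],"translation":[-1,-4.5,52.5],"fingers":20},{"rotation":[0.002,0,0],"translation":[-1,-4.5,52.5],"fingers":20}]' 30; python3 -c "
from h import *
st()
"
```

```text
clock: 13.13
tcp_pos: [0.4746, 0.2249, 0.0177]
tcp_rot: [-0.0, 0.983, 0.183, 0.001]
ft_force: [0.6, 0.1, 0.2]
finger_gap: 0.311
t 13.13 pos [0.4746 0.2249 0.0177] yaw 21.09 tilt [0.0011 0.0004] F [0.6 0.1 0.2] M [-0.02 -0.03  0.  ] gap 26.5 q [-0.58  0.71  0.04  2.21 -0.13  0.23 -1.63]
```

```bash
python3 -m handwheel '[{"rotation":[0,0,0],"translation":[0,0,1],"fingers":20},{"rotation":[0,0,0],"translation":[0,0,2],"fingers":20},{"rotation":[0,0,0],"translation":[0,0,3],"fingers":20},{"rotation":[0,0,0],"translation":[0,0,3.4],"fingers":20},{"rotation":[0,0,0],"translation":[0,0,3.4],"fingers":20}]' 30; python3 -c "
from h import *
st()
"
```

```text
clock: 13.55
tcp_pos: [0.4746, 0.225, 0.0144]
tcp_rot: [-0.0, 0.983, 0.183, 0.001]
ft_force: [-1.0, -0.4, -0.5]
finger_gap: 0.314
t 13.55 pos [0.4746 0.225  0.0144] yaw 21.09 tilt [0.0013 0.0005] F [-1.  -0.4 -0.5] M [ 0.02 -0.02 -0.  ] gap 26.8 q [-0.58  0.72  0.04  2.21 -0.13  0.22 -1.63]
```

```bash
python3 -m handwheel '[{"rotation":[0,0,0],"translation":[0,0,0.5],"fingers":20},{"rotation":[0,0,0],"translation":[0,0,1],"fingers":20},{"rotation":[0,0,0],"translation":[0,0,1]
,"fingers":20}]' 30; python3 -c "
from h import *
st()
"
```

```text
clock: 13.8
tcp_pos: [0.4747, 0.2251, 0.0141]
tcp_rot: [-0.0, 0.983, 0.183, 0.001]
ft_force: [-1.7, -1.3, 11.4]
finger_gap: 0.311
t 13.8 pos [0.4747 0.2251 0.0141] yaw 21.09 tilt [0.0018 0.001 ] F [-1.7 -1.3 11.4] M [-0.2   0.37 -0.04] gap 26.6 q [-0.58  0.72  0.04  2.21 -0.13  0.22 -1.63]
```

```bash
python3 -m handwheel '[{"rotation":[0,0,0],"translation":[0,0,0],"fingers":24},{"rotation":[0,0,0],"translation":[0,0,0],"fingers":29},{"rotation":[0,0,0],"translation":[0,0,0],"fingers":33},{"rotation":[0,0,0],"translation":[0,0,0],"fingers":40},{"rotation":[0,0,0],"translation":[0,0,0],"fingers":48},{"rotation":[0,0,0],"translation":[0,0,0],"fingers":48},{"rotation":[0,0,0],"translation":[0,0,-6],"fingers":48},{"rotation":[0,0,0],"translation":[0,0,-20],"fingers":48},{"rotation":[0,0,0],"translation":[0,0,-45],"fingers":48},{"rotation":[0,0,0],"translation":[0,0,-80],"fingers":48},{"rotation":[0,0,0],"translation":[0,0,-100],"fingers":48},{"rotation":[0,0,0],"translation":[0,0,-100],"fingers":48}]' 30; python3 -c "
from h import *
shot('wrist','w11'); shot('side','s11'); shot('scene','c11')
a=cv2.imread('pics/s11.png');b=cv2.imread('pics/c11.png')
f=lambda im,x,y:np.clip(1.6*cv2.resize(im[y:y+120,x:x+80],None,fx=5,fy=5,interpolation=cv2.INTER_CUBIC),0,255).astype(np.uint8)
cv2.imwrite('pics/z11.png',np.hstack([f(a,205,110),f(a,285,110)]))
"
```

```text
clock: 14.8
tcp_pos: [0.4761, 0.2257, 0.1183]
tcp_rot: [-0.001, 0.983, 0.183, 0.004]
ft_force: [0.6, 0.5, 0.3]
finger_gap: 0.558
t 14.8 pos [0.4761 0.2257 0.1183] yaw 21.07 tilt [0.0069 0.004 ] F [0.6 0.5 0.3] M [-0.05  0.   -0.02] gap 47.7 q [-0.62  0.53  0.09  2.16 -0.11  0.45 -1.64]
t 14.85 pos [0.4755 0.2255 0.1165] yaw 21.09 tilt [0.0056 0.0032] F [ 0.7 -0.9 -0.2] M [ 0.04  0.04 -0.02] gap 48.1 q [-0.62  0.53  0.09  2.16 -0.11  0.44 -1.64]
t 14.9 pos [0.4748 0.2253 0.1152] yaw 21.1 tilt [0.0037 0.0022] F [ 0.   0.1 -0.8] M [ 0.03  0.03 -0.  ] gap 48.0 q [-0.61  0.54  0.09  2.16 -0.11  0.44 -1.64]
```

View pics/w11.png

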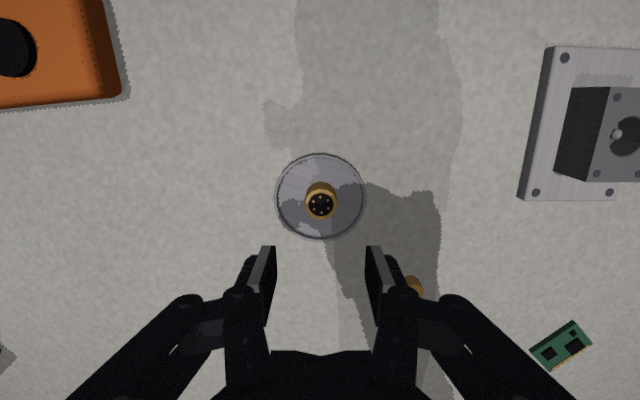

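View pics/z11.png

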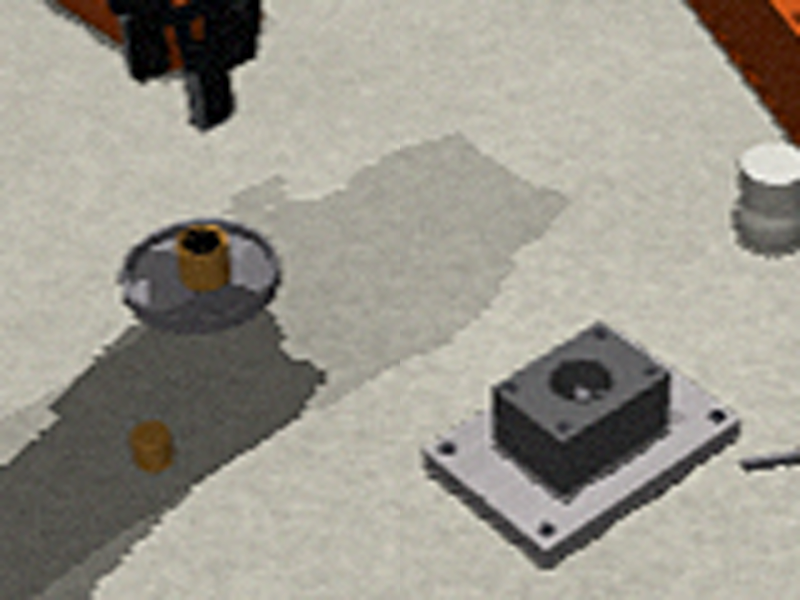

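View pics/c11.png

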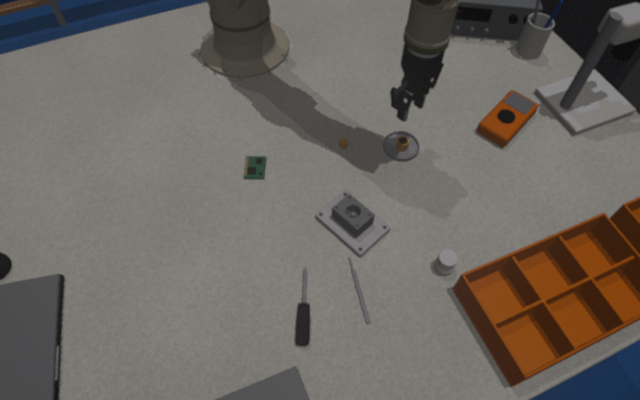

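The insert stands upright in the dish: its top is at (320,205) in the wrist view, with the rim centre near (321,196). The carrier is flat and empty on the base with the pin visible, and the bystanders look unmoved. The arm is clear, so I'll let it settle briefly and hand in.

```bash
python3 -m handwheel '[{"rotation":[0,0,0],"translation":[0,0,-3],"fingers":48},{"rotation":[0,0,0],"translation":[0,0,-3],"fingers":48},{"rotation":[0,0,0],"translation":[0,0,-3],"fingers":48}]'; python3 -c "
from h import *
st(); print(ctrl.sign_off())"
```

```text
clock: 15.2
tcp_pos: [0.474, 0.2248, 0.1165]
tcp_rot: [-0.0, 0.983, 0.183, 0.001]
ft_force: [-0.5, 0.4, 0.1]
finger_gap: 0.566
t 15.2 pos [0.474  0.2248 0.1165] yaw 21.1 tilt [0.001  0.0005] F [-0.5  0.4  0.1] M [ 0.03 -0.    0.1 ] gap 48.4 q [-0.62  0.53  0.09  2.16 -0.11  0.45 -1.64]
the job is handed in; nothing more can be done
None
```

The job is done and handed in after about 15 s on the robot's clock; no verdict was reported.

- **Push-out:** I found the carrier and pin in the wrist camera and lowered the carrier over the pin, which went straight into the access hole. The insert began to move at about 12 N. The carrier then met the base at about 12 N, within 0.2 mm of the height I expected.
- **Placing:** I gripped the raised insert, lifted it straight out and set it on the dish floor. The highest wrist force reading there was about 11 N.
- **Last checks:** The final pictures show the insert upright near the middle of the dish, the empty carrier flat on the base with the pin showing in its hole, and the screwdriver, jar, board, spare cylinder and tweezers apparently unmoved. The arm was clear of everything, with wrist force near zero.
- **Disagreements:** No check failed. The dish position differed by up to about 9 mm between cameras and views, so I used a close wrist view of its rim. The wrist camera also read about 2 mm differently from the fixed ones at the carrier and pin, so I used it for both to cancel the error.

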